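Sort skateboard parts into the trays

TASK

Sort the four loose skateboard parts on the counter into the blue trays: both green wheels lying flat side by side in the tray with the white floor, the aluminium truck baseplate flat, bosses up, in the tray with the orange floor, and the steel socket standing upright in the tray with the black floor. Everything must rest fully on its tray's floor, the same way up as it is now, set down rather than dropped. Leave the socket wrench, the yellow grip and the amber jar where they are.

Things in the scene. Friction and masses are not known exactly. Their poses are not given: they have to be found in the camera images.
- wheel_a: Green skateboard wheel with a white core round a steel bearing, loose, lying flat on the counter (its axle upright): 52 mm diameter, 32 mm high; edges bevelled 6 mm, the full-diameter band runs from 6 to 26 mm high. About 85 g. Origin: centre of its underside; z up along the axle.
- wheel_b: Green skateboard wheel with a black core round a steel bearing, loose, lying flat on the counter (its axle upright): 52 mm diameter, 32 mm high; edges bevelled 6 mm, the full-diameter band runs from 6 to 26 mm high. About 85 g. Origin: centre of its underside; z up along the axle.
- baseplate: Aluminium truck baseplate, loose, lying flat: a plate 80 mm along its x, 56 mm along its y, 8 mm thick, with a solid boss on its middle 50 mm along x, 24 mm across y, from 8 to 32 mm high (take it by the boss, across its y), and a dark kingpin stub 12 mm in diameter on the boss at x = +14 mm that reaches 44 mm high. About 160 g. Origin: centre of the underside; z up.
- socket: Steel wrench socket, loose, a plain cylinder standing upright: 26 mm diameter, 40 mm high, dark recess on top. About 100 g. Origin: centre of its underside; z up.
- tray_white: Blue plastic sorting tray whose floor is white, fixed to the counter; open on top. Outside 116 mm along its x, 150 mm along its y, 30 mm high; walls 4 mm, so 108 x 142 mm inside; floor 5 mm thick. Origin: centre of its underside, on the counter; z up. Sits turned up to about 0.3 rad.
- tray_orange: Blue plastic sorting tray whose floor is orange, fixed to the counter; open on top. Outside 116 mm along its x, 150 mm along its y, 30 mm high; walls 4 mm, so 108 x 142 mm inside; floor 5 mm thick. Origin: centre of its underside, on the counter; z up. Sits turned up to about 0.3 rad.
- tray_black: Blue plastic sorting tray whose floor is black, fixed to the counter; open on top. Outside 116 mm along its x, 150 mm along its y, 30 mm high; walls 4 mm, so 108 x 142 mm inside; floor 5 mm thick. Origin: centre of its underside, on the counter; z up. Sits turned up to about 0.3 rad.
- wrench: Bystander: steel socket wrench lying loose beyond the trays, along its y: 210 mm long, 32 mm wide at the round head (+y end), 22 mm high. Origin: on the counter near mid-length.
- grip: Bystander: yellow grip sleeve standing loose on end beyond the trays, 36 mm diameter, 55 mm high. Origin: centre of its underside.
- jar: Bystander: amber jar with white lid standing loose at the left, 60 mm diameter, 70 mm high. Origin: centre of its underside.
Things that resemble listed ones, but are neither listed nor needed, are in the scene too. Leave any purple or red look-alike of the baseplate alone.

How it is judged (in metres and radians):
At the end, for the whole second after the job is handed in: Wheels inside the white-floored tray, baseplate in the orange, socket in the black, each between the walls, its underside within 5 mm of the tray floor (not stacked or leaning on a wall), within 0.1 rad of upright, same way up as at the start, at rest (x of wheel_a in the frame of tray_white between -0.031 and 0.031 m and y of wheel_a in the frame of tray_white between -0.048 and 0.048 m and z of wheel_a in the frame of tray_white between 0 and 0.01 m and angle between each of wheel_a, wheel_b, baseplate, socket's own z axis and vertical below 0.1 rad and linear speed of each of wheel_a, wheel_b, baseplate, socket below 0.02 m/s and x of wheel_b in the frame of tray_white between -0.031 and 0.031 m and y of wheel_b in the frame of tray_white between -0.048 and 0.048 m and z of wheel_b in the frame of tray_white between 0 and 0.01 m and x of baseplate in the frame of tray_orange between -0.042 and 0.042 m and y of baseplate in the frame of tray_orange between -0.06 and 0.06 m and z of baseplate in the frame of tray_orange between 0 and 0.01 m and x of socket in the frame of tray_black between -0.044 and 0.044 m and y of socket in the frame of tray_black between -0.061 and 0.061 m and z of socket in the frame of tray_black between 0 and 0.01 m); the robot touches nothing.
It fails at once if a part is let go of in the air (its underside more than 45 mm above the counter) ((height (world z) of wheel_a above 0.045 m and contact force between wheel_a and the fingers below 0.05 N) or (height (world z) of wheel_b above 0.045 m and contact force between wheel_b and the fingers below 0.05 N) or (height (world z) of baseplate above 0.045 m and contact force between baseplate and the fingers below 0.05 N) or (height (world z) of socket above 0.045 m and contact force between socket and the fingers below 0.05 N)).
It fails at once if the socket wrench, the yellow grip or the amber jar is moved by more than 20 mm (distance of any of wrench, grip, jar from where it was at the start of the episode above 0.02 m).
It also fails if it takes over 96 s, if anything falls off the work surface, if the arm or the gripper's body presses on something with over 40 N, if the wrist force passes 120 N, or if a joint passes its speed limit or range.

ROBOT

A 6-joint arm with a two-finger parallel gripper is mounted at the origin on the work surface. World frame = base frame: x ahead of the robot, y to its left, z up, the work surface at z = 0. Lengths are in mm, angles in rad, forces in N, time in s.
With the tool pointing down it reaches from about 275 to 750 mm from the base axis. Payload 10.2 kg.
Tool frame: the origin (TCP) lies at the very end of the fingers, on their centre line; the grasp point (between the pads) lies 19 mm behind it; z points along the fingers, y is the line along which they close (so a half turn about z gives the same grasp; the last joint's range is limited). The gripper opens to 85 mm and grips with 20 to 120 N. Pads are 22 mm wide; open, the fingers measure 114 mm over their backs; the gripper's body (76 mm by 85 mm) begins 54 mm behind the grasp point. The pads swing forward as they close: fully open they stand 13 mm farther back than shut.
Start: joints at [-1.396, 0.313, 1.498, -0, 1.331, -0.223], TCP at [203.368, -484.017, 231.294] pointing down, gripper open.
Joint ranges: [-2.94, 2.94], [-0.97, 2.17], [0.19, 2.56], [-1.23, 4.37], [0.02, 3.11], [-2.88, 2.88]. Speed limits (rad/s): [2.39, 2.39, 3.01, 3.14, 3.14, 3.14].

INTERFACE

Orientations are given as a unit quaternion [w, x, y, z].
In Python, from rig import * gives the robot as it stands. The module is installed in compiled form; this text tells all that it offers.
- The arm moves only by the shell command python3 -m crank 'ROWS' [FORCE]. ROWS is JSON, a list that holds one entry, the list of rows, each a list of 7 numbers: the shift along the tool's x, y, z in units of 25 mm (1.0 is 25 mm), then the turn, a rotation vector about the tool's x, y, z in units of 8 degrees (1.0 is 8 degrees), then the finger opening in mm, from 0 to 85.4. A call has exactly 8 rows; each row shifts and turns the commanded pose from where the row before left it, along the tool's axes as they then stand; what a row does not reach is not made up. A row lasts 1/10 s, in which the tool goes at most 50 mm and 8.59 degrees, less where a joint would pass 70% of its speed; a pose out of reach is approached as far as the arm can. A call is refused whole if a number of a shift passes 1 or a number of a turn 1, either way. A call with a gripper value outside its range is refused whole. The fingers move at their own pace and stop on an object; FORCE is the grip in N (left out, the last holds). Time passes only in rows, so rows that do not move let the fingers close, or fill a call up. It gives the time, the measured TCP pose, the force, the opening and the grip force at its end, in the units of the state.
- sense(): the state, without advancing time (a new reading comes with each control period).
- capture(name): name is "scene" or "top" or "wrist"; returns the picture (400x640x3 uint8, blue, green, red); there is no depth.
- camera_model(name): a dict with "fx", "fy", "cx", "cy" (pixels), "k1" (the pictures are not rectified: a ray, as slopes to the right and down, at radius r is drawn at 1 + k1 r^2 times it, then the intrinsics apply), "world_from_camera" (4x4, takes a point from camera to world coordinates); the wrist camera has in their place "T_tool_cam" (4x4, takes a point from camera to tool coordinates, whose origin is the TCP and whose axes are the flange's). Camera axes: x right, y up, looking along -z (the intrinsics and any distortion apply to the point x, -y, -z); pixel columns grow to the right and rows downward; lengths in mm; the calibration is good to about 2 mm. A picture is of the moment at which its call begins: read the wrist's pose just before it. camera_model takes no time and is no camera call.
- finish_job(): hands the job in; it is judged then, once.
The state is a dict: "time_s": time; "joints": joint angles; "dq": joint speeds; "tau": joint torques, N m; "eef_pos": TCP position; "ee_rot": TCP orientation; "force": force on the tool from outside, world axes, zero at the start; "wrist_torque": the same for the moment, N m; "grip_width": opening from 0.0 (shut) to 1.0 (fully open); "grip_force": force on a finger pad.
Only numpy, scipy, OpenCV 4.12 (cv2) and the standard library are available. Lean on these libraries where they do the work, as an engineer would, in place of code of your own. Each camera call takes 0.05 s, during which the arm holds its last target. There are 200 camera calls.

## Working session

There is one attempt and no reset: what is moved stays moved. The work goes in short steps, Python scripts to look and compute and a shell command to move; the robot and the scene stay as the last step left them, time stands still between calls to the robot, and variables do not carry over. Pictures are saved under pics/ and viewed, at most 18 in all, crops included, and the job is handed in when it is done.

```bash
mkdir -p pics; ls; python3 - <<'E'
from rig import *
import cv2,json
s=sense();print(s)
for n in("scene","top","wrist"):
    cv2.imwrite(f"pics/{n}0.png",capture(n)); print(n,{k:(v if not hasattr(v,'tolist') else v.tolist()) for k,v in camera_model(n).items()})
E
```

```text
pics
{'time_s': 0.0, 'joints': array([-1.39639593e+00,  3.13428888e-01,  1.49842929e+00,  1.95829102e-05,
        1.33099732e+00, -2.23421584e-01]), 'dq': array([-0.00010058,  0.00051875,  0.00167407, -0.0008898 ,  0.00043041,
       -0.001261  ]), 'tau': array([-2.18907328e-03, -4.12259746e+01, -2.59742814e+01, -3.09206825e-04,
        4.09488319e-03,  7.34964004e-06]), 'eef_pos': array([ 203.32887859, -483.75293555,  230.7488136 ]), 'ee_rot': array([-6.30996638e-04,  9.80282615e-01,  1.97599585e-01,  2.49818673e-05]), 'force': array([ 0.95018588,  0.92917011, -0.26895567]), 'wrist_torque': array([-0.03079031,  0.00935781, -0.0196069 ]), 'grip_force': 0.0, 'grip_width': 0.9965049229968246}
scene {'fx': 379.1483949281347, 'fy': 379.1483949281347, 'cx': 326.52420853329625, 'cy': 200.41516221084174, 'k1': 0.02431315016820676, 'world_from_camera': [[0.13099131532003597, -0.7236739970408732, 0.6775966509049565, 1135.2098148940424], [0.9913829761905476, 0.09633194708858463, -0.08876908521379748, 14.591554611319054], [-0.0010343260120477733, 0.6833857636628148, 0.7300567294345642, 673.8844
[... 204 characters left out ...]
3855977982, 0.998382421347501, -0.05628810088412936, 490.2143970975633], [-0.999913946928955, 0.007414006867541997, -0.010822718656953806, 72.78176107964057], [-0.010387891691776473, 0.0563699675932976, 0.9983559077101365, 1241.9534511730128], [0.0, 0.0, 0.0, 1.0]]}
wrist {'fx': 285.078555341682, 'fy': 285.078555341682, 'cx': 322.53691961433964, 'cy': 197.72504792870404, 'k1': -0.005905271232548495, 'T_tool_cam': [[-0.0001412574249852885, 0.945308964518516, 0.3261762432294386, 85.86328188985458], [0.9999997313213875, -0.0001010891938250144, 0.0007260427854169635, 0.4365878249371624], [0.0007193076471516092, 0.3261762581517927, -0.9453086962546167, -142.41846721900274], [0.0, 0.0, 0.0, 1.0]]}
```

View pics/top0.png

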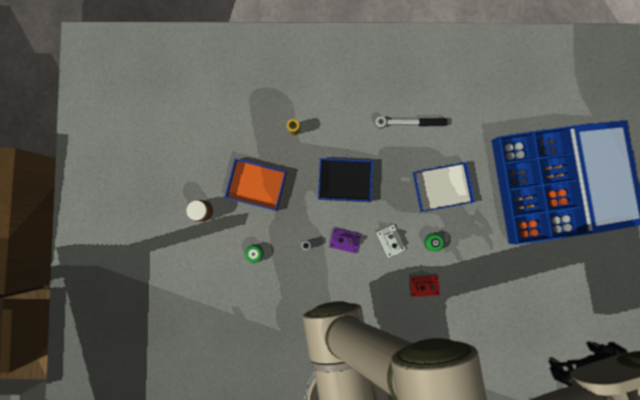

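View pics/scene0.png

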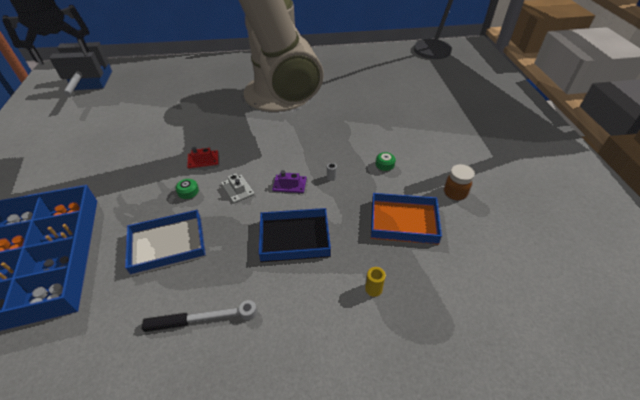

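The top view shows the wheels at (254,254, white core) and (435,242, black core), the silver baseplate at (391,240), and the socket at (306,245). The orange, black and white trays are at (257,183), (346,180) and (444,187).
What could be mistaken for a target:
- **Baseplate:** purple at (346,240) and red at (425,286) are decoys, so I choose the silver one at (391,240).
- **Socket:** the yellow grip at (293,126), the wrench head at (381,121) and bits in the parts box at right are decoys, so I choose (306,245).
- **Wheels:** the two greens are the only ones, and the core colour tells them apart.

The scene view shows the same layout: wheel_a (386,161), wheel_b (187,188), baseplate (238,186), socket (332,171).

```bash
cat > h.py <<'E'
from rig import *
import cv2, numpy as np
from scipy.spatial.transform import Rotation as R
def pose(s=None):
    s=s or sense(); q=s['ee_rot']; T=np.eye(4); T[:3,:3]=R.from_quat([q[1],q[2],q[3],q[0]]).as_matrix(); T[:3,3]=s['eef_pos']; return T
def cam(n,T=None):
    m=camera_model(n); W=np.array(m['world_from_camera']) if n!='wrist' else T@np.array(m['T_tool_cam']); return m,W
def ray(c,px):
    m,W=c; K=np.array([[m['fx'],0,m['cx']],[0,m['fy'],m['cy']],[0,0,1]])
    u=cv2.undistortPoints(np.array([[px]],float),K,np.array([m['k1'],0,0,0.]))[0,0]
    return W[:3,3],W[:3,:3]@np.array([u[0],-u[1],-1])
def plane(c,px,z):
    o,d=ray(c,px); return o+d*(z-o[2])/d[2]
def tri(c1,p1,c2,p2):
    o1,d1=ray(c1,p1);o2,d2=ray(c2,p2); A=np.stack([d1,-d2],1); t=np.linalg.lstsq(A,o2-o1,rcond=None)[0]
    a,b=o1+t[0]*d1,o2+t[1]*d2; return (a+b)/2,np.linalg.norm(a-b)
def blobs(img,lo,hi,amin=20):
    m=cv2.inRange(cv2.cvtColor(img,cv2.COLOR_BGR2HSV),lo,hi); cs=cv2.findContours(m,cv2.RETR_EXTERNAL,cv2.CHAIN_APPROX_NONE)[0]
    return [c for c in cs if cv2.contourArea(c)>amin]
E
python3 - <<'E'
from h import *
t=cv2.imread('pics/top0.png');s=cv2.imread('pics/scene0.png')
cv2.imwrite('pics/tc.png',cv2.resize(t[150:270,215:485],None,fx=2.9,fy=2.9,interpolation=cv2.INTER_CUBIC))
cv2.imwrite('pics/sc.png',cv2.resize(s[140:280,115:450],None,fx=2.35,fy=2.35,interpolation=cv2.INTER_CUBIC))
ct=cam('top')
for n,im in(('top',t),('scene',s)):
  for name,lo,hi in(('green',(45,100,50),(80,255,255)),('blue',(105,130,40),(125,255,255)),('orange',(5,150,120),(14,255,255))):
    for c in blobs(im,lo,hi,60):
      r=cv2.minAreaRect(c); x=cv2.boundingRect(c)
      print(n,name,np.round(r[0]),np.round(r[1]),round(r[2]),x)
E
```

```text
top green [254. 254.] [17. 17.] 45 (245, 245, 18, 18)
top green [434. 242.] [17. 18.] 90 (425, 234, 19, 18)
top blue [467. 182.] [41.  8.] 79 (459, 162, 16, 42)
top blue [345. 179.] [53. 41.] 3 (318, 158, 55, 44)
top blue [568. 181.] [110. 138.] 81 (492, 121, 148, 123)
top orange [259. 183.] [42. 33.] 14 (236, 163, 47, 42)
scene green [186. 188.] [19. 21.] 90 (176, 179, 22, 20)
scene green [386. 162.] [17. 19.] 90 (376, 153, 20, 18)
scene blue [162. 241.] [47. 84.] 77 (125, 210, 80, 64)
scene blue [293. 234.] [48. 71.] 86 (259, 209, 71, 52)
scene blue [407. 218.] [71. 45.] 4 (371, 193, 71, 50)
scene blue [ 48. 257.] [144.  96.] 90 (0, 185, 97, 145)
scene blue [95. 81.] [18. 40.] 57 (76, 65, 35, 24)
scene blue [10. 80.] [20. 56.] 0 (0, 52, 21, 57)
scene blue [54. 39.] [14. 43.] 83 (33, 31, 44, 17)
scene blue [21. 31.] [16. 12.] 90 (15, 23, 13, 17)
scene blue [72. 22.] [21.  8.] 37 (63, 15, 18, 15)
scene blue [467.  12.] [25. 44.] 90 (445, 0, 45, 26)
scene blue [370.  16.] [ 33. 154.] 90 (293, 0, 155, 34)
scene blue [150.  22.] [ 43. 193.] 90 (54, 0, 194, 44)
scene blue [12. 37.] [77. 20.] 77 (0, 0, 31, 74)
scene orange [400. 219.] [53. 24.] 5 (374, 205, 53, 28)
```

View pics/tc.png

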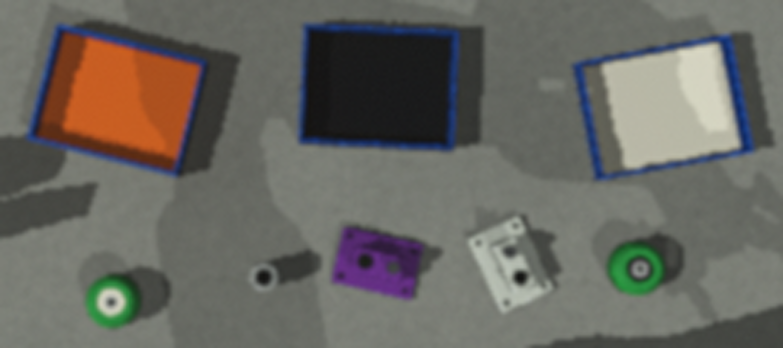

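View pics/sc.png

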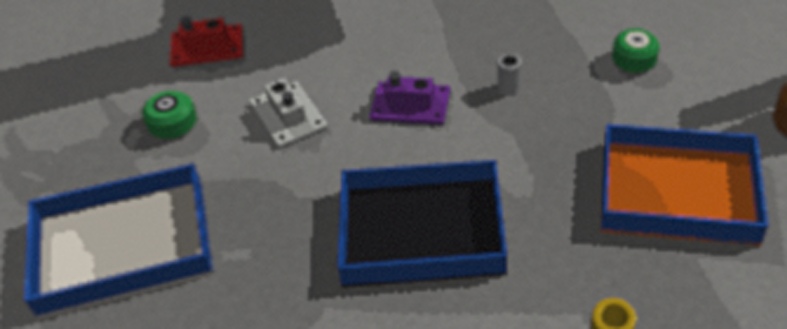

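The crops confirm the silver baseplate (with a boss and dark kingpin), and wheel cores white at left and black at right. The socket ring sits at tc (264,277). Next: triangulate.

```bash
python3 - <<'E'
from h import *
ct,cs=cam('top'),cam('scene')
T=lambda x,y:(215+x/2.9-.33,150+y/2.9-.33); S=lambda x,y:(115+x/2.35-.3,140+y/2.35-.3)
for n,a,b in[('wa',(111,302),(637,39)),('wb',(640,269),(165,104)),('sock',(264,277),(510,61)),('bp kp',(520,277),(279,87)),('bp kp2',(509,252),(288,100)),
 ('O lr',(180,175),(608,126)),('O ll',(30,137),(758,133)),('W lr',(752,152),(30,201)),('W ll',(598,180),(195,166)),('B lr',(456,149),(343,171)),('B ll',(301,143),(496,161))]:
    p,e=tri(ct,T(*a),cs,S(*b)); print(n,p.round(1),'gap',round(e,1))
for n,q,z in[('O',[(60,25),(208,62),(180,175),(30,137)],30),('B',[(303,24),(459,29),(456,149),(301,143)],30),('W',[(574,64),(731,36),(752,152),(598,180)],30),('bp',[(517,217),(468,240),(505,312),(552,287)],8)]:
    P=np.array([plane(ct,T(*a),z)[:2] for a in q]); r=P-np.roll(P,1,0)
    print(n,'centre',P.mean(0).round(1),'sides',np.linalg.norm(r,axis=1).round(),np.degrees(np.arctan2(r[:,1],r[:,0])).round(1))
for n,p,z in(('wa',(111,302),32),('wb',(640,269),32),('sock',(264,277),40)): print(n,plane(ct,T(*p),z).round(1))
E
```

```text
wa [403.3 266.2  31.4] gap 0.2
wb [ 439.  -239.1   30.6] gap 0.1
sock [428.8 120.1  38.6] gap 0.6
bp kp [ 430.5 -124.    32.4] gap 0.4
bp kp2 [ 454.3 -113.4   35. ] gap 0.0
O lr [526.  204.6  26.6] gap 4.6
O ll [561.4 348.5  33.1] gap 3.4
W lr [ 551.9 -348.    27.9] gap 0.1
W ll [ 524.  -201.7   24. ] gap 1.5
B lr [552.6 -61.7  27.7] gap 4.0
B ll [557.6  87.1  25.7] gap 2.7
O centre [597.9 261.6] sides [112. 148. 113. 150.] [ -13.9 -103.7  166.8   76.3]
B centre [612.8  10.2] sides [115. 151. 116. 149.] [ -0.5 -91.5 178.6  88.2]
W centre [ 593.7 -263.1] sides [114. 154. 113. 150.] [  11.4  -79.4 -170.4  100.7]
bp centre [ 441.9 -119. ] sides [76. 53. 78. 52.] [  26.6  115.5 -152.6  -61.7]
wa [403.4 266.2  32. ]
wb [ 439.1 -238.7   32. ]
sock [428.9 119.7  40. ]
```

Heights agree with the text: wheels about 31 mm, socket about 39 mm, rims about 28 mm. I go over the baseplate first, aligning the tool y with its y.

```bash
python3 -m crank '[[[0,0,0,0,0,-0.59,85],[1,-0.57,0.22,0,0,0,85],[1,-0.57,0.22,0,0,0,85],[1,-0.57,0.22,0,0,0,85],[1,-0.57,0.22,0,0,0,85],[1,-0.57,0.22,0,0,0,85],[1,-0.57,0.22,0,0,0,85],[1,-0.57,0.22,0,0,0,85]]]' 40
python3 -m crank '[[[1,-0.57,0.22,0,0,0,85],[1,-0.57,0.22,0,0,0,85],[1,-0.57,0.22,0,0,0,85],[1,-0.57,0.22,0,0,0,85],[1,-0.57,0.22,0,0,0,85],[1,-0.57,0.22,0,0,0,85],[1,-0.57,0.22,0,0,0,85],[1,-0.57,0.22,0,0,0,85]]]'
cat >> h.py <<'E'
def phi(T=None):
    T=pose() if T is None else T; return np.degrees(np.arctan2(T[1,0],T[0,0]))
def togo(target,ph=None,T=None):
    """turn (units) then shift (units) in the tool axes to reach world target, at heading ph"""
    T=pose() if T is None else T; p0=phi(T); ph=p0 if ph is None else ph
    a=np.radians(ph); d=np.array(target)-T[:3,3]; v=np.array([d[0]*np.cos(a)+d[1]*np.sin(a),d[0]*np.sin(a)-d[1]*np.cos(a),-d[2]])/25
    print('at',T[:3,3].round(1),'phi',round(p0,1),'tilt',round(np.degrees(np.arccos(-T[2,2])),2),'| turn z',round(-(ph-p0)/8,2),'shift',v.round(2))
E
cat > look.py <<'E'
import sys
from h import *
T=pose(); im=capture('wrist'); n=sys.argv[1]; cv2.imwrite(f'pics/{n}.png',im); np.save(f'pics/{n}.npy',T)
E
python3 look.py w1; python3 -c "
from h import *
togo((442,-119,150),27.5)"
```

```text
time_s: 0.95
eef_pos: [312.9, -313.6, 192.5]
ee_rot: [-0.0, 0.971, 0.238, -0.0]
force: [0.2, -0.9, 0.3]
grip_width: 0.997
grip_force: 0.0
time_s: 1.75
eef_pos: [437.7, -120.1, 148.5]
ee_rot: [-0.0, 0.971, 0.238, -0.0]
force: [-0.3, -0.3, 0.0]
grip_width: 0.993
grip_force: 0.0
at [ 438.6 -117.3  147.7] phi 27.6 tilt 0.11 | turn z 0.01 shift [ 0.09  0.12 -0.09]
```

View pics/w1.png

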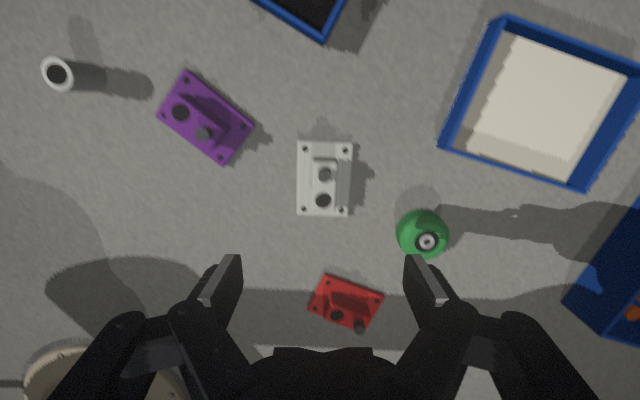

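The wrist view shows the silver plate at (325,179), almost axis-aligned and centred. Its corners are at (297,141)–(353,217), wheel_b's core at (427,241), the socket top at (58,74) and the white tray rim corners at (508,14), (438,147) and (587,191).

```bash
python3 - <<'E'
from h import *
T=np.load('pics/w1.npy'); c=cam('wrist',T); ct=cam('top'); im=cv2.imread('pics/w1.png')
g=cv2.cvtColor(im,cv2.COLOR_BGR2GRAY)[130:230,285:365]; m=cv2.inRange(g,150,255)
m=cv2.morphologyEx(m,cv2.MORPH_CLOSE,np.ones((15,15),np.uint8))
k=max(cv2.findContours(m,0,2)[0],key=cv2.contourArea); r=cv2.minAreaRect(k); b=cv2.boxPoints(r)+[285,130]; print(r,b.round(0).tolist())
P=np.array([plane(c,q,8)[:2] for q in b]); d=P-np.roll(P,1,0); print('bp',P.mean(0).round(1),np.linalg.norm(d,axis=1).round(1),np.degrees(np.arctan2(d[:,1],d[:,0])).round(1))
print('wb',plane(c,(427,241),32).round(1),tri(c,(427,241),ct,(435.4,242.4)))
print('sock',plane(c,(57.5,73.5),40).round(1),tri(c,(57.5,73.5),ct,(305.7,245.2)))
print('W',[plane(c,q,30)[:2].round(1).tolist() for q in[(508,14),(438,147),(587,191)]])
togo((*P.mean(0),150),27.5,T)
E
```

```text
((37.725242614746094, 48.36901092529297), (54.476444244384766, 74.62033081054688), 2.290609836578369) [[294.0, 215.0], [297.0, 140.0], [351.0, 142.0], [348.0, 217.0]]
bp [ 444.5 -117.1] [58.5 79.2 53.5 79.4] [ 115.    23.5  -64.8 -152.9]
wb [ 442.5 -237.5   32. ] (array([ 439.69490128, -241.23944088,   24.72650546]), np.float64(2.026867506021344))
sock [432.4 120.1  40. ] (array([430.39769438, 120.37537716,  38.97253925]), np.float64(3.431618522189654))
W [[639.3, -181.7], [526.3, -193.2], [558.1, -345.4]]
at [ 437.7 -120.1  148.5] phi 27.5 tilt 0.01 | turn z 0.0 shift [ 0.3   0.02 -0.06]
```

```bash
python3 -m crank '[[[0.14,0.1,0.5,0,0,0,70],[0,0,0.5,0,0,0,70],[0,0,0.4,0,0,0,70],[0,0,0.4,0,0,0,70],[0,0,0,0,0,0,70],[0,0,0,0,0,0,70],[0,0,0,0,0,0,70],[0,0,0,0,0,0,70]]]'
python3 look.py w2; python3 - <<'E'
from h import *
T=np.load('pics/w2.npy'); im=cv2.imread('pics/w2.png'); togo((443,-118,12),27.5); togo((443,-118,12),27.5,T)
cv2.imwrite('pics/w2c.png',cv2.resize(im[130:330,200:450],None,fx=3,fy=3))
E
```

```text
time_s: 2.6
eef_pos: [441.7, -122.0, 104.2]
ee_rot: [0.0, 0.971, 0.238, 0.0]
force: [-0.2, 0.9, 0.7]
grip_width: 0.817
grip_force: 0.0
at [ 441.6 -121.9  104.1] phi 27.5 tilt 0.04 | turn z 0.0 shift [ 0.12 -0.11  3.69]
at [ 441.7 -122.   104.2] phi 27.5 tilt 0.06 | turn z 0.0 shift [ 0.12 -0.12  3.69]
```

View pics/w2c.png

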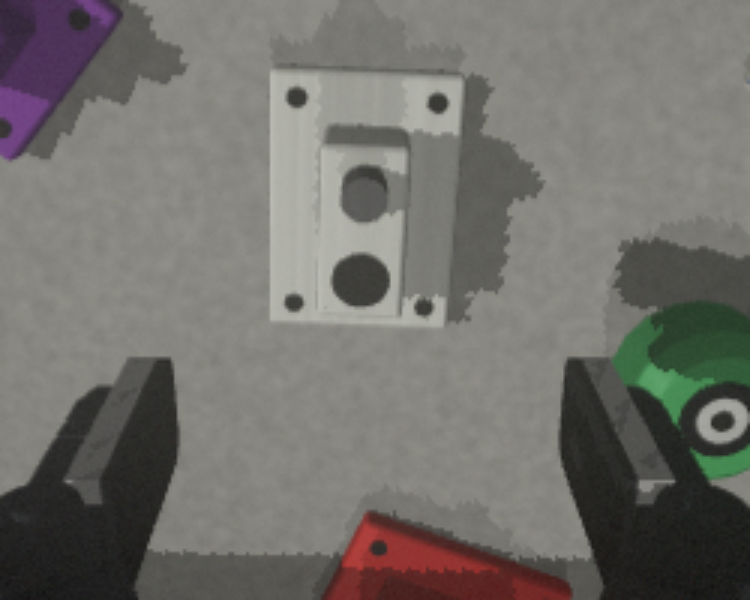

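The crop shows the plate corners at (271,70), (463,74), (445,326) and (270,322), with the boss between them. The open fingers straddle it with room to spare.

```bash
python3 - <<'E'
from h import *
T=np.load('pics/w2.npy'); c=cam('wrist',T); F=lambda x,y:(200+x/3-.33,130+y/3-.33)
def rep(q,z):
    P=np.array([plane(c,F(*p),z)[:2] for p in q]); d=P-np.roll(P,1,0); print(P.mean(0).round(1),np.linalg.norm(d,axis=1).round(1),np.degrees(np.arctan2(d[:,1],d[:,0])).round(1)); return P.mean(0)
m=rep([(271,70),(463,74),(445,326),(270,322)],8); rep([(322,145),(407,147),(402,317),(319,315)],32)
print('wb',plane(c,F(722,421),32)); togo((*m,12),27.5,T)
E
```

```text
[ 444.1 -119.1] [78.4 53.8 78.7 54.3] [  25.1  -63.7 -154.5  116. ]
[ 444.1 -119.4] [48.8 22.1 48.9 23.1] [  25.5  -63.9 -153.3  116. ]
wb [ 440.64360087 -239.1459937    32.        ]
at [ 441.7 -122.   104.2] phi 27.5 tilt 0.06 | turn z 0.0 shift [ 0.14 -0.06  3.69]
```

```bash
python3 -m crank '[[[0.14,-0.06,0,0,0,0.2,70],[0,0,1,0,0,0,60],[0,0,1,0,0,0,55],[0,0,1,0,0,0,50],[0,0,0.65,0,0,0,50],[0,0,0,0,0,0,40],[0,0,0,0,0,0,15],[0,0,0,0,0,0,15]]]' 50
python3 -m crank '[[[0,0,0,0,0,0,15],[0,0,0,0,0,0,15],[0,0,0,0,0,0,15],[0,0,0,0,0,0,15],[0,0,0,0,0,0,15],[0,0,-0.2,0,0,0,15],[0,0,-0.5,0,0,0,15],[0,0,-1,0,0,0,15]]]'
```

```text
time_s: 3.45
eef_pos: [444.5, -119.2, 13.6]
ee_rot: [0.001, 0.975, 0.224, 0.001]
force: [0.3, 0.6, -1.9]
grip_width: 0.271
grip_force: 49.1
time_s: 4.25
eef_pos: [442.9, -118.3, 54.7]
ee_rot: [-0.001, 0.975, 0.224, -0.001]
force: [0.4, 0.3, -1.1]
grip_width: 0.27
grip_force: 49.1
```

```bash
python3 -m crank '[[[0,0,-0.8,0,0,-0.9,15],[0,0,-0.8,0,0,-0.9,15],[0,0,-0.8,0,0,-0.9,15],[0,0,-0.6,0,0,-0.9,15],[0,0,0,0,0,-0.9,15],[0,0,0,0,0,-0.9,15],[0,0,0,0,0,-0.9,15],[0,0,0,0,0,0,15]]]'
python3 -c "
from h import *
togo((598,262,130),76.5)"
```

```text
time_s: 5.05
eef_pos: [443.7, -118.8, 130.3]
ee_rot: [-0.0, 0.786, 0.618, -0.0]
force: [-0.3, 0.2, -0.9]
grip_width: 0.269
grip_force: 49.2
at [ 443.7 -118.8  130.3] phi 76.4 tilt 0.0 | turn z -0.02 shift [1.625e+01 2.450e+00 1.000e-02]
```

```bash
python3 -m crank '[[[1,0.15,0,0,0,0,15],[1,0.15,0,0,0,0,15],[1,0.15,0,0,0,0,15],[1,0.15,0,0,0,0,15],[1,0.15,0,0,0,0,15],[1,0.15,0,0,0,0,15],[1,0.15,0,0,0,0,15],[1,0.15,0,0,0,0,15]]]'
python3 -m crank '[[[1,0.15,0,0,0,0,15],[1,0.15,0,0,0,0,15],[1,0.15,0,0,0,0,15],[1,0.15,0,0,0,0,15],[1,0.15,0,0,0,0,15],[1,0.15,0,0,0,0,15],[0.7,0.15,0,0,0,0,15],[0.2,0.15,0,0,0,0,15]]]'
python3 -m crank '[[[0.2,0,0,0,0,0,15],[0.2,0,0,0,0,0,15],[0,0,0,0,0,0,15],[0,0,0,0,0,0,15],[0,0,0,0,0,0,15],[0,0,0,0,0,0,15],[0,0,0,0,0,0,15],[0,0,0,0,0,0,15]]]'
python3 look.py w3;python3 -c "
from h import *
togo((598,262,130),76.5)"
```

```text
time_s: 5.85
eef_pos: [520.5, 69.4, 130.1]
ee_rot: [-0.0, 0.787, 0.616, -0.0]
force: [-0.3, 0.3, -1.2]
grip_width: 0.262
grip_force: 49.2
time_s: 6.65
eef_pos: [590.3, 230.3, 129.8]
ee_rot: [-0.0, 0.787, 0.617, -0.0]
force: [0.2, -0.6, -1.5]
grip_width: 0.269
grip_force: 49.2
time_s: 7.45
eef_pos: [592.7, 238.5, 130.1]
ee_rot: [0.0, 0.786, 0.618, -0.0]
force: [-1.1, -0.5, -1.9]
grip_width: 0.27
grip_force: 49.2
at [592.7 238.5 130.1] phi 76.3 tilt 0.0 | turn z -0.02 shift [ 0.96 -0.01  0.  ]
```

View pics/w3.png

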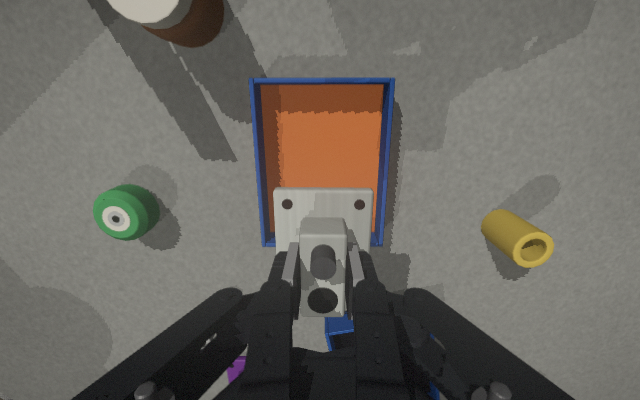

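The view shows the plate held square. The orange tray's rim corners are at (250,79), (395,79), (383,246) and (263,246), and wheel_a's core is at (116,218).

```bash
python3 - <<'E'
from h import *
T=np.load('pics/w3.npy'); c=cam('wrist',T); ct=cam('top')
P=np.array([plane(c,p,30)[:2] for p in [(250,79),(395,79),(383,246),(263,246)]]); d=P-np.roll(P,1,0); print(P.mean(0).round(1),np.linalg.norm(d,axis=1).round(1),np.degrees(np.arctan2(d[:,1],d[:,0])).round(1))
P5=np.array([plane(c,p,5)[:2] for p in [(276,84+0),(382,84)]]); print(np.linalg.norm(P5[0]-P5[1]))
print('wa',plane(c,(116,218),32),tri(c,(116,218),ct,(253,253.8)))
togo((*P.mean(0),19),76.5,T)
E
```

```text
[600.6 263.7] [147.7 114.2 147.7 114.7] [  76.4  -13.7 -103.4  166.3]
92.58135874097451
wa [405.80860274 265.82021663  32.        ] (array([403.53813757, 265.85441148,  29.80371466]), np.float64(1.261592842025783))
at [592.7 238.5 130.1] phi 76.3 tilt 0.0 | turn z -0.02 shift [1.05 0.07 4.44]
```

```bash
python3 -m crank '[[[0.7,0.07,0,0,0,0,15],[0.35,0,0,0,0,0,15],[0,0,1,0,0,0,15],[0,0,1,0,0,0,15],[0,0,1,0,0,0,15],[0,0,0.8,0,0,0,15],[0,0,0.4,0,0,0,15],[0,0,0,0,0,0,15]]]'
python3 -m crank '[[[0,0,0.1,0,0,0,15],[0,0,0.06,0,0,0,15],[0,0,0.04,0,0,0,15],[0,0,0.04,0,0,0,15],[0,0,0,0,0,0,15],[0,0,0,0,0,0,15],[0,0,0,0,0,0,15],[0,0,0,0,0,0,15]]]'
```

```text
time_s: 8.3
eef_pos: [600.0, 263.6, 23.9]
ee_rot: [-0.0, 0.786, 0.618, -0.001]
force: [-0.2, -1.4, -1.0]
grip_width: 0.273
grip_force: 49.2
time_s: 9.1
eef_pos: [600.7, 263.6, 19.1]
ee_rot: [0.0, 0.786, 0.618, 0.0]
force: [-0.6, -0.7, -1.9]
grip_width: 0.269
grip_force: 49.2
```

```bash
python3 -m crank '[[[0,0,0.04,0,0,0,15],[0,0,0,0,0,0,15],[0,0,0,0,0,0,20],[0,0,0,0,0,0,26],[0,0,0,0,0,0,32],[0,0,0,0,0,0,45],[0,0,0,0,0,0,50],[0,0,0,0,0,0,50]]]'
python3 -m crank '[[[0,0,-0.5,0,0,0,50],[0,0,-1,0,0,0,50],[0,0,-1,0,0,0,50],[0,0,-1,0,0,0,60],[0,0,-1,0,0,0,70],[0,0,-0.5,0,0,0,70],[0,0,0,0,0,0,70],[0,0,0,0,0,0,70]]]'
python3 look.py w4; python3 -c "
from h import *
togo((404.5,266,140),76.5)"
```

```text
time_s: 9.9
eef_pos: [600.6, 263.7, 18.0]
ee_rot: [-0.0, 0.786, 0.618, -0.0]
force: [0.5, -0.1, -0.4]
grip_width: 0.586
grip_force: 0.0
time_s: 10.7
eef_pos: [600.2, 263.6, 142.2]
ee_rot: [-0.0, 0.786, 0.618, -0.001]
force: [-0.9, 0.6, -0.4]
grip_width: 0.822
grip_force: 0.0
at [600.1 263.5 141.7] phi 76.3 tilt 0.13 | turn z -0.02 shift [-1.73 -7.63  0.07]
```

View pics/w4.png

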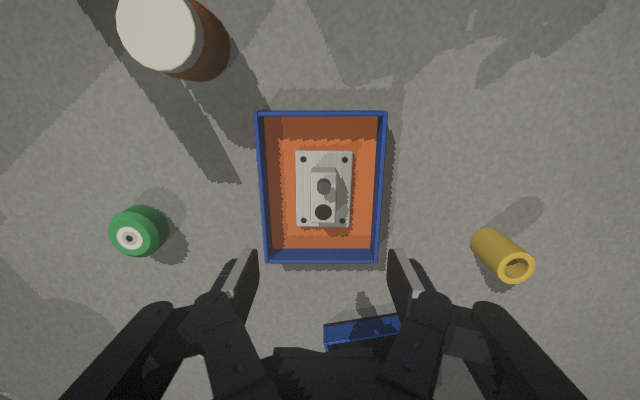

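The baseplate lies flat in the orange tray around (323,190). Wheel_a's core is at (128,238). Next is wheel_a.

```bash
python3 -m crank '[[[-0.2,-1,0,0,0,0,75],[-0.2,-1,0,0,0,0,75],[-0.2,-1,0,0,0,0,75],[-0.2,-1,0,0,0,0,75],[-0.2,-1,0,0,0,0,75],[-0.2,-1,0,0,0,0,75],[-0.2,-1,0,0,0,0,75],[-0.3,-0.6,0,0,0,0,75]]]'
python3 -m crank '[[[0,0,0.6,0,0,0,75],[0,0,0.6,0,0,0,75],[0,0,0.4,0,0,0,75],[0,0,0,0,0,0,75],[0,0,0,0,0,0,75],[0,0,0,0,0,0,75],[0,0,0,0,0,0,75],[0,0,0,0,0,0,75]]]'
python3 look.py w5; python3 - <<'E'
from h import *
print('wa',plane(cam('wrist',np.load('pics/w4.npy')),(128,238),32))
T=np.load('pics/w5.npy'); c=cam('wrist',T); im=cv2.imread('pics/w5.png')
for lo,hi,n in(((45,80,40),(85,255,255),'green'),((0,0,150),(180,60,255),'white')):
  for k in blobs(im[60:320,200:450],lo,hi,100):
    (x,y),r=cv2.minEnclosingCircle(k); print(n,round(x+200),round(y+60),round(r),plane(c,(x+200,y+60),32).round(1))
togo((404.5,266,4),None,T)
E
```

```text
time_s: 11.55
eef_pos: [403.8, 267.4, 141.9]
ee_rot: [-0.001, 0.786, 0.618, -0.001]
force: [0.9, -0.1, 0.4]
grip_width: 0.879
grip_force: 0.0
time_s: 12.35
eef_pos: [406.1, 267.4, 103.4]
ee_rot: [0.0, 0.786, 0.618, 0.0]
force: [0.7, 0.4, -0.2]
grip_width: 0.881
grip_force: 0.0
wa [404.08748646 265.58995213  32.        ]
green 321 206 32 [407.1 271.2  32. ]
white 320 213 16 [405.6 265.6  32. ]
at [406.1 267.4 103.4] phi 76.3 tilt 0.04 | turn z -0.0 shift [-0.07 -0.05  3.98]
```

```bash
python3 -m crank '[[[-0.08,0,0.9,0,0,0,75],[0,0,0.9,0,0,0,75],[0,0,0.9,0,0,0,75],[0,0,0.8,0,0,0,75],[0,0,0.45,0,0,0,75],[0,0,0,0,0,0,70],[0,0,0,0,0,0,60],[0,0,0,0,0,0,45]]]' 50
python3 -m crank '[[[0,0,0,0,0,0,45],[0,0,0,0,0,0,45],[0,0,0,0,0,0,45],[0,0,0,0,0,0,45],[0,0,-0.2,0,0,0,45],[0,0,-0.4,0,0,0,45],[0,0,-0.7,0,0,0,45],[0,0,-0.8,0,0,0,45]]]'
```

```text
time_s: 13.2
eef_pos: [406.1, 265.7, 5.5]
ee_rot: [0.0, 0.786, 0.618, 0.001]
force: [-2.7, -1.0, 5.7]
grip_width: 0.58
grip_force: 50.3
time_s: 14.0
eef_pos: [405.3, 265.3, 58.0]
ee_rot: [-0.0, 0.786, 0.618, -0.0]
force: [0.5, -0.0, -1.4]
grip_width: 0.585
grip_force: 52.0
```

```bash
python3 -m crank '[[[0,0,-0.9,0,0,-0.76,45],[0,0,-0.9,0,0,-0.76,45],[0,0,-0.8,0,0,-0.76,45],[0,0,-0.6,0,0,-0.76,45],[0,0,0,0,0,0,45],[0,0,0,0,0,0,45],[0,0,0,0,0,0,45],[0,0,0,0,0,0,45]]]'
python3 -c "
from h import *
togo((587.3,-228.7,140),100.6)"
```

```text
time_s: 14.8
eef_pos: [405.1, 265.3, 136.1]
ee_rot: [-0.0, 0.639, 0.769, -0.001]
force: [-0.2, -0.7, -1.6]
grip_width: 0.585
grip_force: 52.0
at [405.1 265.3 136.1] phi 100.6 tilt 0.08 | turn z -0.0 shift [-20.76   3.53  -0.16]
```

```bash
python3 -m crank '[[[-1,0.17,0,0,0,0,45],[-1,0.17,0,0,0,0,45],[-1,0.17,0,0,0,0,45],[-1,0.17,0,0,0,0,45],[-1,0.17,0,0,0,0,45],[-1,0.17,0,0,0,0,45],[-1,0.17,0,0,0,0,45],[-1,0.17,0,0,0,0,45]]]'
python3 -m crank '[[[-1,0.17,0,0,0,0,45],[-1,0.17,0,0,0,0,45],[-1,0.17,0,0,0,0,45],[-1,0.17,0,0,0,0,45],[-1,0.17,0,0,0,0,45],[-1,0.17,0,0,0,0,45],[-1,0.17,0,0,0,0,45],[-1,0.17,0,0,0,0,45]]]'
python3 -m crank '[[[-1,0.17,0,0,0,0,45],[-1,0.17,0,0,0,0,45],[-1,0.17,0,0,0,0,45],[-1,0.17,0,0,0,0,45],[-0.5,0.1,0,0,0,0,45],[-0.26,0.03,0,0,0,0,45],[0,0,0,0,0,0,45],[0,0,0,0,0,0,45]]]'
python3 look.py w6; python3 -c "
from h import *
togo((587.3,-228.7,140),100.6)"
```

```text
time_s: 15.6
eef_pos: [475.8, 74.1, 136.3]
ee_rot: [-0.0, 0.639, 0.769, -0.0]
force: [0.9, 0.2, -0.8]
grip_width: 0.582
grip_force: 52.0
time_s: 16.4
eef_pos: [546.1, -116.1, 136.1]
ee_rot: [-0.001, 0.639, 0.769, -0.0]
force: [0.9, 0.0, -1.4]
grip_width: 0.582
grip_force: 52.0
time_s: 17.2
eef_pos: [587.8, -227.7, 136.5]
ee_rot: [-0.0, 0.638, 0.77, 0.0]
force: [0.0, 0.2, -0.5]
grip_width: 0.584
grip_force: 52.0
at [ 587.8 -227.6  136.7] phi 100.7 tilt 0.04 | turn z 0.01 shift [-0.04 -0.03 -0.13]
```

View pics/w6.png

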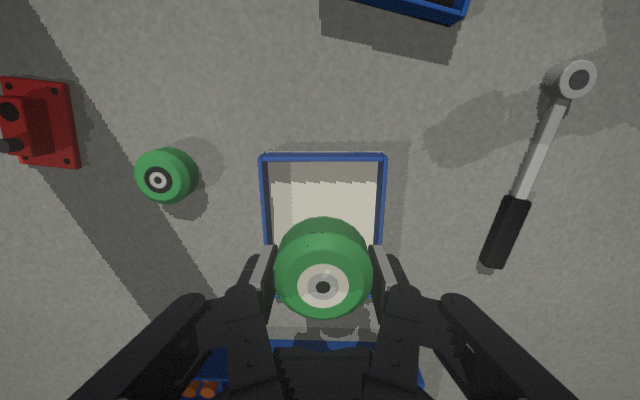

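The view shows wheel_a held level. The white tray's +y rim corners are at (260,155) and (387,155), and wheel_b's core is at (157,180).

```bash
python3 - <<'E'
from h import *
T=np.load('pics/w6.npy'); c=cam('wrist',T)
P=np.array([plane(c,p,30)[:2] for p in [(259,155),(388,155)]]); d=P[1]-P[0]; a=np.arctan2(d[1],d[0]); print(P.round(1).tolist(),np.linalg.norm(d),np.degrees(a))
C=P.mean(0)-75*np.array([-np.sin(a),np.cos(a)]); print('centre',C); A=P.mean(0)-39*np.array([-np.sin(a),np.cos(a)])
print('wheel slot',A,'wb',plane(c,(157,180),32)); togo((*A,10),None,T)
E
```

```text
[[527.5, -200.2], [638.9, -179.3]] 113.34830118525167 10.638137065223425
centre [ 597.01547981 -263.46787768]
wheel slot [ 590.36967934 -228.08662083] wb [ 440.17891234 -239.17266805   32.        ]
at [ 587.8 -227.7  136.5] phi 100.6 tilt 0.05 | turn z -0.0 shift [-0.03  0.1   5.06]
```

```bash
python3 -m crank '[[[0,0.09,0.5,0,0,0,45],[0,0,1,0,0,0,45],[0,0,1,0,0,0,45],[0,0,1,0,0,0,45],[0,0,0.8,0,0,0,45],[0,0,0.5,0,0,0,45],[0,0,0.08,0,0,0,45],[0,0,0,0,0,0,45]]]'
python3 -m crank '[[[0,0,0.06,0,0,0,45],[0,0,0.05,0,0,0,45],[0,0,0.03,0,0,0,45],[0,0,0.02,0,0,0,45],[0,0,0,0,0,0,45],[0,0,0,0,0,0,45],[0,0,0,0,0,0,45],[0,0,0,0,0,0,45]]]'
```

```text
time_s: 18.05
eef_pos: [590.4, -227.9, 15.0]
ee_rot: [0.0, 0.638, 0.77, 0.0]
force: [-0.5, 1.0, -0.9]
grip_width: 0.585
grip_force: 52.0
time_s: 18.85
eef_pos: [590.2, -228.0, 10.8]
ee_rot: [0.0, 0.639, 0.77, 0.0]
force: [0.1, 0.2, -1.0]
grip_width: 0.585
grip_force: 52.0
```

```bash
python3 -m crank '[[[0,0,0.04,0,0,0,45],[0,0,0,0,0,0,45],[0,0,0,0,0,0,50],[0,0,0,0,0,0,54],[0,0,0,0,0,0,58],[0,0,0,0,0,0,64],[0,0,0,0,0,0,66],[0,0,0,0,0,0,66]]]'
python3 -m crank '[[[0,0,-0.3,0,0,0,66],[0,0,-0.8,0,0,0,66],[0,0,-1,0,0,0,66],[0,0,-1,0,0,0,70],[0,0,-1,0,0,0,75],[0,0,-0.6,0,0,0,75],[0,0,0,0,0,0,75],[0,0,0,0,0,0,75]]]'
python3 look.py w7; python3 - <<'E'
from h import *
togo((440.3,-239.2,128),100.6)
T=np.load('pics/w7.npy'); c=cam('wrist',T); im=cv2.imread('pics/w7.png')
for k in blobs(im,(45,80,40),(85,255,255),300):
    (x,y),r=cv2.minEnclosingCircle(k); print(round(x),round(y),round(r),'z37',plane(c,(x,y),37).round(1),'z32',plane(c,(x,y),32).round(1))
E
```

```text
time_s: 19.65
eef_pos: [590.2, -228.0, 9.7]
ee_rot: [-0.0, 0.639, 0.77, 0.0]
force: [0.1, 0.8, -0.6]
grip_width: 0.773
grip_force: 0.0
time_s: 20.45
eef_pos: [590.0, -227.9, 127.0]
ee_rot: [-0.0, 0.639, 0.77, -0.0]
force: [-0.6, 0.6, 0.0]
grip_width: 0.88
grip_force: 0.0
at [ 589.8 -227.8  126.4] phi 100.6 tilt 0.09 | turn z 0.0 shift [ 0.65 -5.96 -0.07]
322 198 29 z37 [ 590.8 -223.4   37. ] z32 [ 591.2 -225.1   32. ]
157 174 33 z37 [ 450.1 -228.5   37. ] z32 [ 447.4 -230.3   32. ]
```

Wheel_a is down in the tray. Next, wheel_b.

```bash
python3 -m crank '[[[0.1,-1,0,0,0,0,75],[0.1,-1,0,0,0,0,75],[0.1,-1,0,0,0,0,75],[0.1,-1,0,0,0,0,75],[0.1,-1,0,0,0,0,75],[0.15,-0.96,0,0,0,0,75],[0,0,0.4,0,0,0,75],[0,0,0.4,0,0,0,75]]]'
python3 -m crank '[[[0,0,0,0,0,0,75],[0,0,0,0,0,0,75],[0,0,0,0,0,0,75],[0,0,0,0,0,0,75],[0,0,0,0,0,0,75],[0,0,0,0,0,0,75],[0,0,0,0,0,0,75],[0,0,0,0,0,0,75]]]'
python3 look.py w8; python3 - <<'E'
from h import *
T=np.load('pics/w8.npy'); c=cam('wrist',T); im=cv2.imread('pics/w8.png')
for k in blobs(im[60:320,200:450],(45,80,40),(85,255,255),300):
    (x,y),r=cv2.minEnclosingCircle(k); print('green',round(x+200),round(y+60),round(r))
g=cv2.cvtColor(im,cv2.COLOR_BGR2GRAY)[170:260,280:370]
m=(cv2.inRange(im,(0,0,110),(255,255,255)))[170:260,280:370]  # red channel bright: bearing
k=max(cv2.findContours(m,0,2)[0],key=cv2.contourArea); (x,y),r=cv2.minEnclosingCircle(k); print('bearing',x+280,y+170,r,plane(c,(x+280,y+170),32))
togo((440.3,-239.2,4.5),100.6,T)
cv2.imwrite('pics/w8c.png',cv2.resize(im[130:330,200:450],None,fx=3,fy=3))
E
```

```text
time_s: 21.3
eef_pos: [440.6, -239.5, 106.3]
ee_rot: [-0.0, 0.639, 0.769, 0.0]
force: [0.3, 0.1, 0.7]
grip_width: 0.877
grip_force: 0.0
time_s: 22.1
eef_pos: [440.8, -239.6, 107.3]
ee_rot: [0.0, 0.639, 0.77, 0.0]
force: [-1.0, -0.4, 0.0]
grip_width: 0.88
grip_force: 0.0
green 321 201 31
bearing 324.5 214.5 62.93260192871094 [ 445.03648977 -244.35121421   32.        ]
at [ 440.8 -239.6  107.3] phi 100.6 tilt 0.01 | turn z 0.0 shift [ 0.02 -0.02  4.11]
```

View pics/w8c.png

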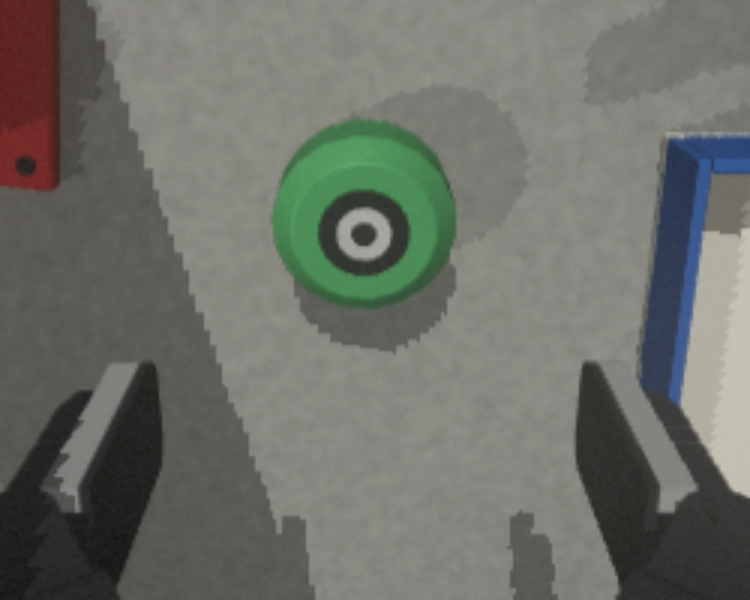

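The crop shows the wheel_b core (black) at (364,233), centred between the fingers, with the tray wall and the red part clear of them. Grasping.

```bash
python3 -c "
from h import *
print(plane(cam('wrist',np.load('pics/w8.npy')),(321,207.3),32))"
python3 -m crank '[[[0,-0.02,0.9,0,0,0,75],[0,0,0.9,0,0,0,75],[0,0,0.9,0,0,0,75],[0,0,0.9,0,0,0,75],[0,0,0.5,0,0,0,75],[0,0,0,0,0,0,70],[0,0,0,0,0,0,60],[0,0,0,0,0,0,45]]]' 50
python3 -m crank '[[[0,0,0,0,0,0,45],[0,0,0,0,0,0,45],[0,0,0,0,0,0,45],[0,0,0,0,0,0,45],[0,0,-0.2,0,0,0,45],[0,0,-0.4,0,0,0,45],[0,0,-0.7,0,0,0,45],[0,0,-0.8,0,0,0,45]]]'
python3 -m crank '[[[0,0,-1,0,0,0,45],[0,0,-1,0,0,0,45],[0,0,-0.8,0,0,0,45],[0,0,-0.4,0,0,0,45],[0,0,0,0,0,0,45],[0,0,0,0,0,0,45],[0,0,0,0,0,0,45],[0,0,0,0,0,0,45]]]'
python3 -c "
from h import *
togo((603.2,-298.7,140),100.6)"
```

```text
[ 441.03944534 -238.63605717   32.        ]
time_s: 22.95
eef_pos: [440.8, -240.1, 6.2]
ee_rot: [0.001, 0.639, 0.77, -0.0]
force: [-3.7, 3.0, 10.4]
grip_width: 0.582
grip_force: 49.9
time_s: 23.75
eef_pos: [440.2, -239.6, 58.6]
ee_rot: [0.0, 0.639, 0.77, 0.0]
force: [-0.0, 0.7, -0.9]
grip_width: 0.584
grip_force: 52.0
time_s: 24.55
eef_pos: [440.0, -239.4, 136.5]
ee_rot: [-0.001, 0.639, 0.77, 0.0]
force: [0.1, 0.1, -1.6]
grip_width: 0.582
grip_force: 52.0
at [ 440.  -239.4  136.5] phi 100.6 tilt 0.1 | turn z 0.0 shift [-3.53  5.98 -0.14]
```

```bash
python3 -m crank '[[[-0.55,0.9,0,0,0,0,45],[-0.55,0.9,0,0,0,0,45],[-0.55,0.9,0,0,0,0,45],[-0.55,0.9,0,0,0,0,45],[-0.55,0.9,0,0,0,0,45],[-0.45,0.9,0,0,0,0,45],[-0.33,0.58,0,0,0,0,45],[0,0,0,0,0,0,45]]]'
python3 -m crank '[[[0,0,0,0,0,0,45],[0,0,0,0,0,0,45],[0,0,0,0,0,0,45],[0,0,0,0,0,0,45],[0,0,0,0,0,0,45],[0,0,0,0,0,0,45],[0,0,0,0,0,0,45],[0,0,0,0,0,0,45]]]'
python3 look.py w9; python3 -c "
from h import *
togo((603.2,-298.7,10.5),100.6)"
```

```text
time_s: 25.35
eef_pos: [604.3, -298.9, 135.8]
ee_rot: [-0.001, 0.638, 0.77, -0.0]
force: [-0.4, 0.4, -1.5]
grip_width: 0.582
grip_force: 52.1
time_s: 26.15
eef_pos: [603.5, -298.7, 137.3]
ee_rot: [0.0, 0.639, 0.77, 0.0]
force: [0.9, 0.6, -1.1]
grip_width: 0.583
grip_force: 52.1
at [ 603.5 -298.7  137.3] phi 100.6 tilt 0.0 | turn z 0.0 shift [ 0.   -0.01  5.07]
```

View pics/w9.png

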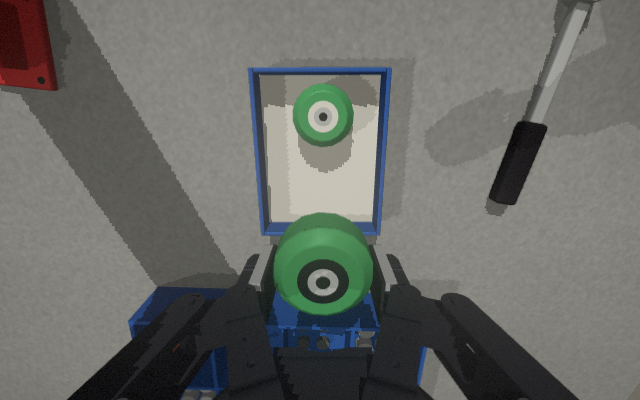

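Wheel_a is flat in the tray at (323,117). The tray rim corners are at (249,69), (391,69), (382,236) and (262,236), and wheel_b is held level.

```bash
python3 - <<'E'
from h import *
T=np.load('pics/w9.npy'); c=cam('wrist',T)
P=np.array([plane(c,p,30)[:2] for p in [(249,69),(391,69),(382,236),(262,236)]]); d=P-np.roll(P,1,0); print(P.mean(0).round(1),np.linalg.norm(d,axis=1).round(1),np.degrees(np.arctan2(d[:,1],d[:,0])).round(1))
C=P.mean(0);a=np.radians(10.6);X=np.array([np.cos(a),np.sin(a)]);Y=np.array([-X[1],X[0]])
w=plane(c,(322.5,117),37)[:2]-C; print('wa in tray',w@X,w@Y); t=C-36*Y; print('slot b',t); togo((*t,10.5),None,T)
E
```

```text
[ 597.8 -266.1] [148.6 114.  148.7 116.6] [ 100.7   10.6  -78.3 -169.4]
wa in tray 1.2289139864125946 37.511271063956
slot b [ 604.41150883 -301.49332479]
at [ 603.5 -298.7  137.3] phi 100.6 tilt 0.0 | turn z -0.0 shift [-0.12  0.02  5.07]
```

```bash
python3 -m crank '[[[-0.04,0,0.5,0,0,0,45],[0,0,1,0,0,0,45],[0,0,1,0,0,0,45],[0,0,1,0,0,0,45],[0,0,0.8,0,0,0,45],[0,0,0.5,0,0,0,45],[0,0,0.08,0,0,0,45],[0,0,0,0,0,0,45]]]'
python3 -m crank '[[[0,0,0.06,0,0,0,45],[0,0,0.05,0,0,0,45],[0,0,0.04,0,0,0,45],[0,0,0.02,0,0,0,45],[0,0,0,0,0,0,45],[0,0,0,0,0,0,45],[0,0,0,0,0,0,45],[0,0,0,0,0,0,45]]]'
```

```text
time_s: 27.0
eef_pos: [603.8, -299.9, 15.5]
ee_rot: [0.0, 0.639, 0.77, 0.0]
force: [-0.0, 0.2, 0.0]
grip_width: 0.583
grip_force: 52.1
time_s: 27.8
eef_pos: [603.7, -299.8, 11.4]
ee_rot: [0.0, 0.639, 0.77, 0.0]
force: [-1.8, 0.8, 2.5]
grip_width: 0.58
grip_force: 52.5
```

```bash
python3 -m crank '[[[0,0,0.01,0,0,0,45],[0,0,0,0,0,0,45],[0,0,0,0,0,0,50],[0,0,0,0,0,0,54],[0,0,0,0,0,0,58],[0,0,0,0,0,0,64],[0,0,0,0,0,0,66],[0,0,0,0,0,0,66]]]'
python3 -m crank '[[[0,0,-0.3,0,0,0,66],[0,0,-0.8,0,0,0,66],[0,0,-1,0,0,0,66],[0,0,-1,0,0,0,66],[0,0,-1,0,0,0,66],[0,0,-1,0,0,0,66],[0,0,0,0,0,0,66],[0,0,0,0,0,0,66]]]'
python3 look.py w10; python3 -c "
from h import *
togo((430.4,120.2,140),100.6)"
```

```text
time_s: 28.6
eef_pos: [603.6, -299.7, 10.7]
ee_rot: [-0.0, 0.639, 0.77, -0.0]
force: [-0.2, -1.1, 0.0]
grip_width: 0.772
grip_force: 0.0
time_s: 29.4
eef_pos: [603.7, -299.7, 138.6]
ee_rot: [0.0, 0.639, 0.77, 0.0]
force: [-0.8, 0.7, -0.1]
grip_width: 0.773
grip_force: 0.0
at [ 603.3 -299.5  137.5] phi 100.6 tilt 0.07 | turn z 0.0 shift [17.78 -3.71 -0.1 ]
```

View pics/w10.png

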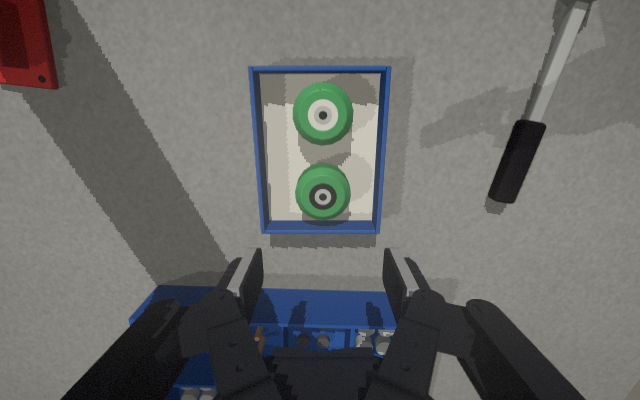

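Both wheels lie flat side by side at (323,115) and (323,193). Now the socket.

```bash
python3 -m crank '[[[1,-0.21,0,0,0,0,60],[1,-0.21,0,0,0,0,60],[1,-0.21,0,0,0,0,60],[1,-0.21,0,0,0,0,60],[1,-0.21,0,0,0,0,60],[1,-0.21,0,0,0,0,60],[1,-0.21,0,0,0,0,60],[1,-0.21,0,0,0,0,60]]]'
python3 -m crank '[[[1,-0.21,0,0,0,0,60],[1,-0.21,0,0,0,0,60],[1,-0.21,0,0,0,0,60],[1,-0.21,0,0,0,0,60],[1,-0.21,0,0,0,0,60],[1,-0.21,0,0,0,0,60],[1,-0.21,0,0,0,0,60],[1,-0.21,0,0,0,0,60]]]'
python3 -m crank '[[[1,-0.21,0,0,0,0,60],[0.5,-0.1,0.3,0,0,0,60],[0.28,-0.04,0.6,0,0,0,60],[0,0,0.3,0,0,0,60],[0,0,0,0,0,0,60],[0,0,0,0,0,0,60],[0,0,0,0,0,0,60],[0,0,0,0,0,0,60]]]'
python3 look.py w11; python3 -c "
from h import *
togo((430.4,120.2,10))
im=cv2.imread('pics/w11.png');cv2.imwrite('pics/w11c.png',cv2.resize(im[100:300,200:450],None,fx=3,fy=3))"
```

```text
time_s: 30.25
eef_pos: [524.4, -109.8, 137.1]
ee_rot: [-0.001, 0.639, 0.77, -0.0]
force: [0.5, -0.4, -0.3]
grip_width: 0.702
grip_force: 0.0
time_s: 31.05
eef_pos: [446.2, 78.8, 137.4]
ee_rot: [-0.001, 0.639, 0.77, -0.001]
force: [1.1, 0.6, -0.2]
grip_width: 0.702
grip_force: 0.0
time_s: 31.85
eef_pos: [430.8, 119.7, 108.7]
ee_rot: [0.0, 0.639, 0.769, 0.0]
force: [0.5, -0.2, -0.3]
grip_width: 0.703
grip_force: 0.0
at [430.7 119.8 108.6] phi 100.6 tilt 0.04 | turn z -0.0 shift [ 0.02 -0.01  3.94]
```

View pics/w11c.png

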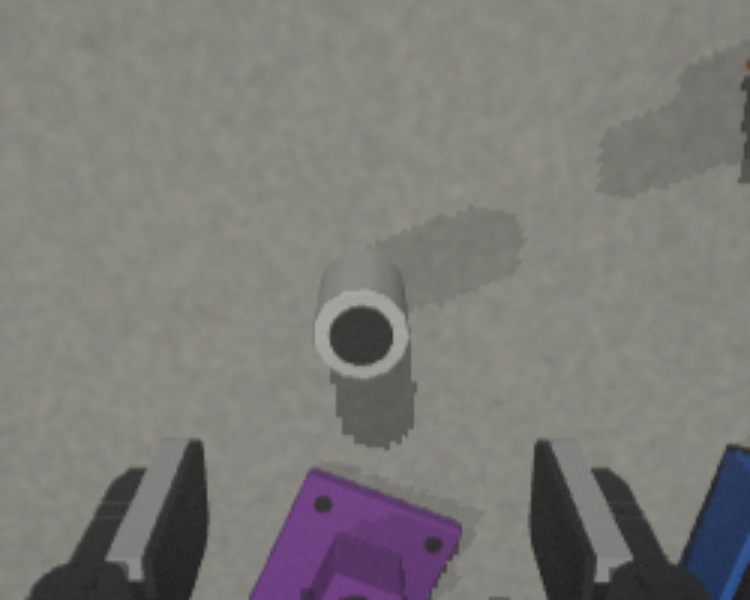

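The socket's top ring is centred at (361,334) between the open fingers, and the purple look-alike is clear of them.

```bash
python3 -c "
from h import *
print(plane(cam('wrist',np.load('pics/w11.npy')),(320.2,211),40))"
python3 -m crank '[[[0,-0.02,0.9,0,0,0,60],[0,0,0.9,0,0,0,60],[0,0,0.9,0,0,0,60],[0,0,0.8,0,0,0,60],[0,0,0.44,0,0,0,60],[0,0,0,0,0,0,50],[0,0,0,0,0,0,35],[0,0,0,0,0,0,18]]]' 50
python3 -m crank '[[[0,0,0,0,0,0,18],[0,0,0,0,0,0,18],[0,0,0,0,0,0,18],[0,0,0,0,0,0,18],[0,0,-0.2,0,0,0,18],[0,0,-0.4,0,0,0,18],[0,0,-0.7,0,0,0,18],[0,0,-0.8,0,0,0,18]]]'
python3 -m crank '[[[0,0,-1,0,0,0,18],[0,0,-1,0,0,0,18],[0,0,-0.8,0,0,0,18],[0,0,-0.4,0,0,0,18],[0,0,0,0,0,0,18],[0,0,0,0,0,0,18],[0,0,0,0,0,0,18],[0,0,0,0,0,0,18]]]'
python3 -c "
from h import *
togo((613.5,10.5,140))"
```

```text
[430.68871211 119.93541276  40.        ]
time_s: 32.7
eef_pos: [430.7, 119.9, 10.8]
ee_rot: [0.001, 0.639, 0.77, 0.001]
force: [-3.1, -0.2, 5.0]
grip_width: 0.286
grip_force: 48.6
time_s: 33.5
eef_pos: [429.7, 119.9, 63.4]
ee_rot: [-0.0, 0.639, 0.77, -0.0]
force: [0.4, 1.0, -1.5]
grip_width: 0.293
grip_force: 49.1
time_s: 34.3
eef_pos: [429.6, 119.9, 141.5]
ee_rot: [-0.001, 0.639, 0.77, -0.001]
force: [0.4, -0.7, -0.4]
grip_width: 0.285
grip_force: 49.1
at [429.6 119.9 141.5] phi 100.6 tilt 0.1 | turn z -0.0 shift [-5.66  6.42  0.06]
```

```bash
python3 -m crank '[[[-0.8,0.9,0,0,0,0,18],[-0.8,0.9,0,0,0,0,18],[-0.8,0.9,0,0,0,0,18],[-0.8,0.9,0,0,0,0,18],[-0.8,0.9,0,0,0,0,18],[-0.8,0.9,0,0,0,0,18],[-0.6,0.7,0,0,0,0,18],[-0.26,0.32,0,0,0,0,18]]]'
python3 -m crank '[[[0,0,0,0,0,0,18],[0,0,0,0,0,0,18],[0,0,0,0,0,0,18],[0,0,0,0,0,0,18],[0,0,0,0,0,0,18],[0,0,0,0,0,0,18],[0,0,0,0,0,0,18],[0,0,0,0,0,0,18]]]'
python3 look.py w12; python3 -c "
from h import *
togo((613.5,10.5,15.3))"
```

```text
time_s: 35.1
eef_pos: [614.9, 9.2, 141.1]
ee_rot: [-0.0, 0.639, 0.769, -0.0]
force: [-0.0, 1.0, -1.1]
grip_width: 0.288
grip_force: 49.3
time_s: 35.9
eef_pos: [613.8, 10.5, 142.3]
ee_rot: [0.0, 0.639, 0.77, 0.0]
force: [0.3, 0.8, -0.8]
grip_width: 0.288
grip_force: 49.3
at [613.8  10.5 142.3] phi 100.6 tilt 0.0 | turn z -0.0 shift [ 0.   -0.01  5.08]
```

View pics/w12.png

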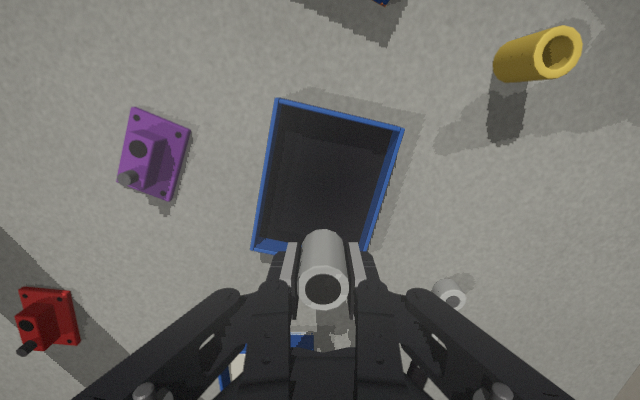

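The socket is held upright over the black tray, whose rim corners are at (277,98), (404,128) and (251,250). The wrench head is at (450,295), outside the finger reach.

```bash
python3 -c "
from h import *
c=cam('wrist',np.load('pics/w12.npy')); P=[plane(c,p,30) for p in((277,98),(404,128),(251,250))]; print(np.round(P,1),(P[1]+P[2])/2)"
python3 -m crank '[[[0,0,0.5,0,0,0,18],[0,0,1,0,0,0,18],[0,0,1,0,0,0,18],[0,0,1,0,0,0,18],[0,0,0.8,0,0,0,18],[0,0,0.5,0,0,0,18],[0,0,0.08,0,0,0,18],[0,0,0,0,0,0,18]]]'
python3 -m crank '[[[0,0,0.06,0,0,0,18],[0,0,0.06,0,0,0,18],[0,0,0.05,0,0,0,18],[0,0,0.02,0,0,0,18],[0,0,0,0,0,0,18],[0,0,0,0,0,0,18],[0,0,0,0,0,0,18],[0,0,0,0,0,0,18]]]'
```

```text
[[562.   87.7  30. ]
 [674.2  83.6  30. ]
 [555.5 -60.9  30. ]] [614.83805924  11.30829435  30.        ]
time_s: 36.75
eef_pos: [614.0, 10.4, 20.4]
ee_rot: [0.0, 0.639, 0.77, 0.0]
force: [0.4, -0.1, 0.1]
grip_width: 0.287
grip_force: 49.3
time_s: 37.55
eef_pos: [614.0, 10.4, 15.9]
ee_rot: [0.0, 0.639, 0.77, 0.0]
force: [-2.1, 0.3, 4.7]
grip_width: 0.291
grip_force: 49.5
```

Contact at z ≈ 15.9 with +4.7 N: release, rise and check.

```bash
python3 -m crank '[[[0,0,0,0,0,0,22],[0,0,0,0,0,0,27],[0,0,0,0,0,0,32],[0,0,0,0,0,0,40],[0,0,0,0,0,0,50],[0,0,0,0,0,0,56],[0,0,0,0,0,0,56],[0,0,0,0,0,0,56]]]'
python3 -m crank '[[[0,0,-0.3,0,0,0,56],[0,0,-0.8,0,0,0,56],[0,0,-1,0,0,0,56],[0,0,-1,0,0,0,56],[0,0,-1,0,0,0,56],[0,0,-1,0,0,0,56],[0,0,-1,0,0,0,56],[0,0,0,0,0,0,56]]]'
python3 -m crank '[[[0,-1,0,0,0,0,56],[0,-1,0,0,0,0,56],[0,-1,0,0,0,0,56],[0,-1,0,0,0,0,56],[0,-1,0,0,0,0,56],[0,-1,0,0,0,0,56],[0,-1,0,0,0,0,56],[0,-1,0,0,0,0,56]]]'
python3 - <<'E'
from h import *
s=capture('scene'); t=capture('top'); a=cv2.resize(s[140:340,115:480],(800,438)); b=cv2.resize(t[110:300,180:500],(267,158)); cv2.imwrite('pics/end_s.png',a); cv2.imwrite('pics/end_t.png',cv2.resize(t[110:300,180:500],(800,475)))
E
```

```text
time_s: 38.35
eef_pos: [613.9, 10.5, 15.6]
ee_rot: [0.0, 0.639, 0.77, 0.0]
force: [0.2, 0.2, 0.2]
grip_width: 0.656
grip_force: 0.0
time_s: 39.15
eef_pos: [615.2, 10.3, 172.3]
ee_rot: [0.003, 0.638, 0.77, 0.002]
force: [0.3, -0.4, 0.2]
grip_width: 0.655
grip_force: 0.0
time_s: 39.95
eef_pos: [416.0, -26.4, 167.7]
ee_rot: [-0.0, 0.639, 0.77, -0.0]
force: [-0.6, 0.1, 0.4]
grip_width: 0.657
grip_force: 0.0
```

View pics/end_s.png

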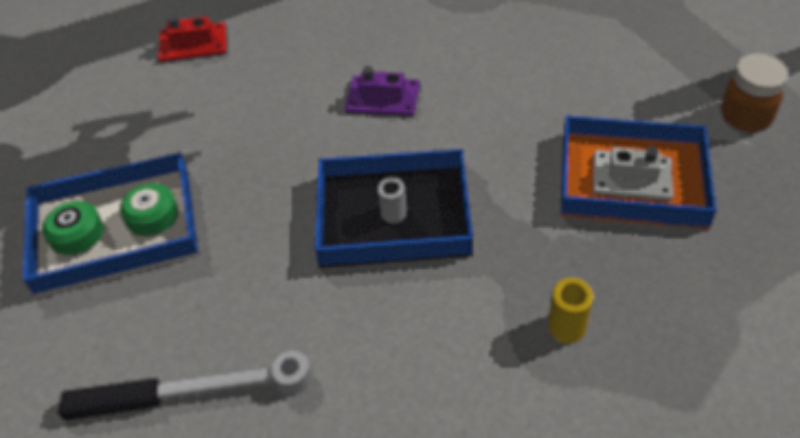

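View pics/end_t.png

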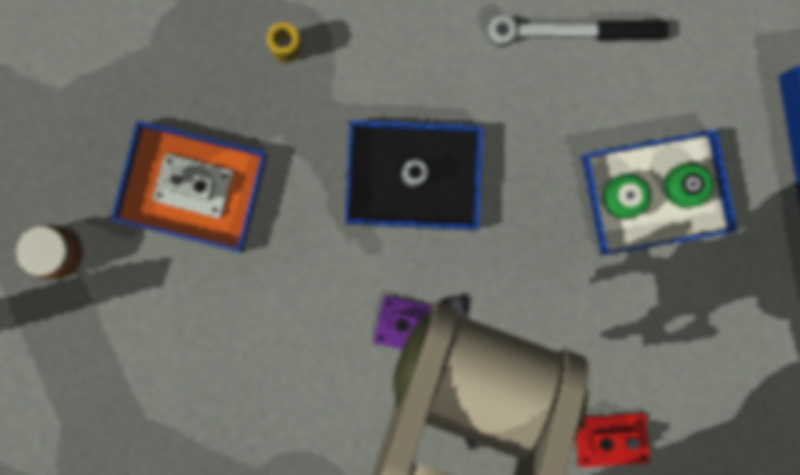

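Both views show everything in place. The wheels are flat in the white tray (630,195 and 690,184 in the top view), the socket stands in the black one (414,171), and the baseplate is flat in the orange one (194,186). The bystanders haven't moved. Handing in.

```bash
python3 -m crank '[[[0,0,0,0,0,0,56],[0,0,0,0,0,0,56],[0,0,0,0,0,0,56],[0,0,0,0,0,0,56],[0,0,0,0,0,0,56],[0,0,0,0,0,0,56],[0,0,0,0,0,0,56],[0,0,0,0,0,0,56]]]' && python3 -c "
from rig import *
print(finish_job())"
```

```text
time_s: 40.85
eef_pos: [417.3, -26.4, 168.1]
ee_rot: [-0.0, 0.639, 0.77, 0.0]
force: [0.3, -0.5, 0.7]
grip_width: 0.652
grip_force: 0.0
the job is handed in; nothing more can be done
None
```

I handed the job in at about 41 s with all four parts set down flat or upright in their trays and the wrench, grip and jar left alone; the hand-in gave no verdict, so this rests on the final camera views.

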